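# Put the garlic away in the keeper with the catch lid

### The arm

A 7-joint arm with a two-finger parallel gripper is mounted at the origin on a cart in front of the work surface, level with it; the furniture and walls round the work are solid. World frame = base frame: x ahead of the robot, y to its left, z up, the work surface at z = 0. Lengths are in m, angles in rad, forces in N, time in s.
With the tool pointing down it reaches from about 0.425 to 0.925 m from the base axis. Payload 6.8 kg.
Tool frame: the origin (TCP) lies at the very end of the fingers, on their centre line; the grasp point (between the pads) lies 19 mm behind it; z points along the fingers, x is the direction in which the jaws open and shut, and the axes are right-handed (so a half turn about z gives the same grasp; the last joint's range is limited). The gripper opens to 85 mm and grips with 20 to 120 N. Pads are 22 mm wide; open, the fingers measure 114 mm over their backs; the gripper's body (76 mm by 85 mm) begins 54 mm behind the grasp point. The pads swing forward as they close: fully open they stand 13 mm farther back than shut.
Start: joints at [1.233, 0.477, 0.022, 1.555, -0.011, 1.109, -0.083], TCP at [0.154, -0.657, 0.231] pointing down, gripper open.
Joint ranges: [-2.96, 2.96], [-0.34, 2.1], [-1.41, 1.46], [0.24, 2.44], [-1.37, 4.51], [0.17, 1.92], [-2.96, 2.96]. Speed limits (rad/s): [2.39, 2.39, 3.14, 3.14, 3.14, 3.14, 3.14].

### API

Orientations are given as a unit quaternion [w, x, y, z].
In Python, from station import get_obs, read_camera, calibration, hand_in, recognise, outline_of, place_of gives the robot as it stands.
- The arm moves only by the tool move_arm, never from a script. Its argument "steps" is a list of rows, each an object with "fingers": the finger opening in mm, from 0 to 85.4; "translation": the shift along the world's x, y, z in mm, a list of three; "turn": the turn about the world's z in rad. In form: [{"fingers": fingers, "translation": [dx, dy, dz], "turn": turn}, ...]. A call has 1 to 10 rows; each row shifts and turns the commanded pose from where the row before left it; what a row does not reach is not made up. A row lasts 1/8 s, in which the tool goes at most 62.5 mm and 10.7 degrees, less where a joint would pass 70% of its speed; a pose out of reach is approached as far as the arm can. A call with a gripper value outside its range is refused whole. The fingers move at their own pace and stop on an object; "newtons" is the grip in N (left out, the last holds). Time passes only in rows, so rows that do not move let the fingers close. It gives the time, the measured TCP pose, the force and the opening at its end, in the units of the state.
- get_obs(): the state, without advancing time (a new reading comes with each control period).
- read_camera(name): name is "side" or "top"; returns the picture (420x560x3 uint8, blue, green, red); there is no depth.
- calibration(name): a dict with "camera_matrix" (3x3 intrinsics, pixels), "rvec" (rotation vector, rad) and "tvec" (3), from world to camera coordinates, as OpenCV has them. Camera axes: x right, y down, z forward; pixel columns grow to the right and rows downward; lengths in m; the calibration is good to about 2 mm. A picture is of the moment at which its call begins. calibration takes no time and is no camera call.
- hand_in(): hands the job in, once; it reports no verdict.
Trained networks look in the newest picture that a camera, given by its name, has taken for a name from the list of things; names that differ only in an ending like _2 or _b are one class to them, and where a whole thing is asked for, a point or a joint stands for the part that bears it (a point fixed in the world has none). Each returns a list of dicts, best first, with "conf" (0 to 1); they miss things now and then, are a little off and sometimes report something else, mostly with a low value. They report only what shows in the picture. A call takes as long as a camera call.
- recognise(camera, name): "xy" ([column, row] in pixels, amid what is visible of it).
- outline_of(camera, name): "mask" (420x560 bool, what is visible of it) and "xy" ([column, row] in pixels, amid what is visible of it).
- place_of(camera, name): "xy" ([column, row] in pixels: a listed point, or the origin of a listed thing).
The state is a dict: "t": time; "q": joint angles; "joint_vel": joint speeds; "joint_torque": joint torques, N m; "eef_pos": TCP position; "tool_rot": TCP orientation; "contact_force": force on the tool from outside, world axes, zero at the start; "torque": the same for the moment, N m; "gripper_width": opening from 0.0 (shut) to 1.0 (fully open).
Only numpy, scipy, OpenCV 4.12 (cv2) and the standard library are available. Lean on these libraries where they do the work, as an engineer would, in place of code of your own. Each camera call takes 0.05 s, during which the arm holds its last target.

### The job

Put the bulb of garlic away in the white keeper box. Tip the wooden lid so that its teeth rise over the two steel bumps, slide it fully open, put the garlic down inside the bin, then bring the lid back over the bumps and fully shut, with its teeth dropped behind the bumps so that it is locked again. Leave the lemon and the tomato where they are.

Things in the scene. Friction and masses are not known exactly. Their poses are not given: they have to be found in the camera images.
- keeper: White box, 180 (its x) x 350 (its y) mm, fixed to the worktop, wooden lid on top. Origin on the worktop, z up, y along the box to the robot's left (turned up to 0.25 rad). Spans y -165 to +185, x -90 to +90 mm; long walls 105 mm high. Open bin under the lid: y -155 to 0, x -78 to +78 mm; y 0 to +185 mm is a fixed deck, top at z 85 mm.
- bumps (a point): Midpoint between the two steel bumps, at the height of their tops (114 mm above the worktop). Each is 10 mm long along the keeper's y and 9 mm high, on top of the long walls at keeper x = +-84, y = -141 mm. Axes as the keeper's.
- bin_floor (a point): Centre of the bin's inner floor, 14 mm above the worktop, 77.5 mm to the right (-y) of the keeper's origin; axes as the keeper's.
- lid_slide (a joint): Travel of the lid along the keeper's +y (left) in m: 0 = shut, 0.160 = fully open (end stop, whole bin free). Friction about 1.5 N; stays where left. With the lid level, two dark teeth under its right end stop against the bumps after about 6 mm of opening, or, when closing, at about 28 mm; with the teeth raised it travels freely.
- lid_tip (a joint): Tilt of the lid in rad: 0 = level, teeth down; 0.19 = fully tipped, right end up, left end down. Teeth clear the bumps above 0.08. The pivot lies across the box, 91 mm right (-y) of the trough's centre, 115 mm left of the teeth's near faces. A spring levels it when let go: pressing the trough takes 2.5 N to start, 7 N at full tilt.
- trough (a point): Centre of the floor of the black thumb trough on the lid's left end, 126 mm above the worktop with the lid level; moves with the lid. Floor 110 mm (x) by 56 mm (y), between two black walls, 8 mm thick, 16 mm high, at its +y and -y sides: push the lid by them either way while pressing. 8 mm of pressing lifts the teeth clear, 17 mm is full tilt.
- garlic: Loose whitish bulb of garlic, 55 mm across, 54 mm high with a pointed top, about 0.033 kg; origin at the centre of its underside, z up. It stands right of the keeper in one of three places that it shares with the lemon and the tomato.
- lemon: Loose yellow lemon, 75 x 56 x 57 mm, origin at its underside; bystander.
- tomato: Loose red tomato, 56 mm across and 57 mm high, origin at its underside; bystander.

How it is judged:
On the way, in this order (a step that is already met when the one before it is completed fails the run):
1. the lid is carried over the bumps and slid fully open (to within 12 mm of its end stop) (value of joint lid_slide above 0.148 m), for 0.2 s.
2. the garlic lies in the bin while the lid is still open (by more than 140 mm) (value of joint lid_slide above 0.14 m and x of garlic in the frame of bin_floor between -0.078 and 0.078 m and y of garlic in the frame of bin_floor between -0.078 and 0.078 m and z of garlic in the frame of bin_floor below 0.06 m and contact force between garlic and the fingers below 0.05 N and linear speed of garlic below 0.05 m/s), for 0.3 s.
At the end, for the whole second after the job is handed in: The lid is shut to within 7 mm and level (tilt under 0.03 rad, teeth down behind the bumps); the garlic lies at rest inside the bin, on its floor (value of joint lid_slide below 0.007 m and value of joint lid_tip below 0.03 rad and x of garlic in the frame of bin_floor between -0.078 and 0.078 m and y of garlic in the frame of bin_floor between -0.078 and 0.078 m and z of garlic in the frame of bin_floor below 0.06 m and linear speed of garlic below 0.03 m/s); the robot touches nothing.
It fails at once if the lemon or the tomato is moved by more than 30 mm (distance of any of lemon, tomato from where it was at the start of the episode above 0.03 m).
It also fails if it takes over 64 s, if anything falls off the work surface, if the arm or the gripper's body presses on something with over 40 N, if the wrist force passes 120 N, or if a joint passes its speed limit or range.

## Working session

There is one attempt and no reset: what is moved stays moved. The work goes in short steps, Python scripts to look and compute and a tool call to move; the robot and the scene stay as the last step left them, time stands still between calls to the robot, and variables do not carry over. Pictures are saved under pics/ and viewed, and the job is handed in when it is done.

Besides the shell and the picture viewer there is one more tool, called after "Request:" as name(argument=value, ...), one argument or row to a line, values as JSON. move_arm: Moves the arm, as the interface text tells. Its arguments: {"type":"object","properties":{"steps":{"type":"array"},"newtons":{"type":"number"}},"required":["steps"]}

```bash
mkdir -p pics; ls; python3 - <<'E'
from station import *
import cv2
for n in ["side","top"]:
    cv2.imwrite(f"pics/{n}0.png",read_camera(n))
    c=calibration(n); R=cv2.Rodrigues(c["rvec"])[0]; print(n,-R.T@c["tvec"].ravel(), R[2], c["camera_matrix"][0])
    for k in ["keeper","bumps","bin_floor","trough","garlic","lemon","tomato"]:
        print(k,[(p["conf"],p["xy"]) for p in place_of(n,k)][:3])
print(get_obs())
E
```

```text
pics
side [ 0.40854149 -0.83943972  0.90116009] [ 0.06328626  0.66797763 -0.74148549] [506.96571993   0.         288.08315433]
keeper [(0.87, [275.1, 193.9]), (0.61, [325.0, 301.8])]
bumps [(0.91, [297.7, 198.5])]
bin_floor [(0.78, [284.7, 211.3])]
trough [(0.81, [268.9, 143.3])]
garlic [(0.74, [298.8, 355.1])]
lemon [(0.78, [323.4, 300.6])]
tomato [(0.84, [267.0, 311.9])]
top [ 0.43701594 -0.13447647  1.01183631] [ 0.04753963  0.00996265 -0.99881967] [432.65094032   0.         281.28036691]
keeper []
bumps [(0.83, [272.3, 208.4])]
bin_floor []
trough [(0.72, [181.2, 229.6]), (0.29, [273.0, 207.5])]
garlic [(0.93, [402.0, 222.7]), (0.35, [181.8, 228.2])]
lemon [(0.93, [351.6, 196.1])]
tomato [(0.65, [355.2, 248.4])]
{'t': 0.8, 'q': array([ 1.23293446,  0.47694658,  0.02240178,  1.55538111, -0.01146463,
        1.10929727, -0.08306965]), 'joint_vel': array([-1.28306024e-03, -2.49746923e-03,  1.81800136e-04,  1.32733532e-03,
        7.10224330e-04, -7.12996932e-05, -6.77633696e-04]), 'joint_torque': array([-4.46225731e-04, -5.96267653e+01,  1.60599276e+00, -2.81539786e+01,
        1.24672524e-02,  1.42723675e-03, -1.48396146e-05]), 'eef_pos': array([ 0.15373221, -0.65729272,  0.2313518 ]), 'tool_rot': array([ 3.40033623e-05,  7.83507700e-01, -6.21382073e-01,  3.52213059e-05]), 'contact_force': array([-0.29949196,  0.59774948, -0.72528435]), 'torque': array([-0.04463313, -0.04536062,  0.01260883]), 'gripper_width': 0.9971994758336848}
```

View pics/side0.png

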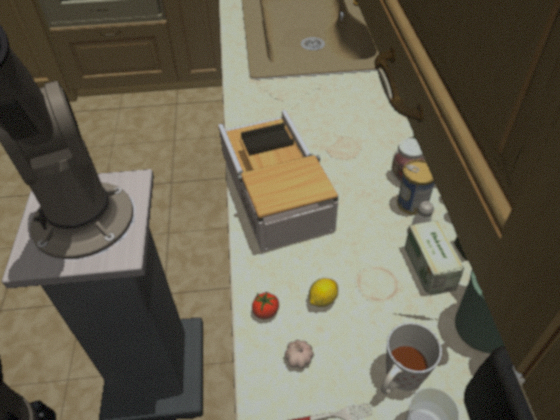

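View pics/top0.png

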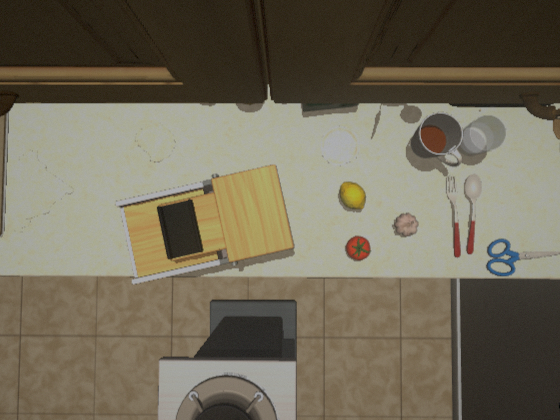

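```bash
cat > h.py <<'E'
import numpy as np, cv2
from station import *
def P(n):
    c=calibration(n); R=cv2.Rodrigues(c["rvec"])[0]; return c["camera_matrix"],R,np.array(c["tvec"]).reshape(3,1)
def onz(n,xy,z):
    K,R,t=P(n); d=R.T@np.linalg.solve(K,[xy[0],xy[1],1.]); o=(-R.T@t).ravel()
    return o+d*(z-o[2])/d[2]
def tri(a,b):  # side, top
    M=[]
    for n in("side","top"):
        K,R,t=P(n); M.append(K@np.hstack([R,t]))
    X=cv2.triangulatePoints(M[0],M[1],np.array(a,float).reshape(2,1),np.array(b,float).reshape(2,1)); return (X[:3]/X[3]).ravel()
def proj(n,p):
    c=calibration(n); return cv2.projectPoints(np.array([p],float),c["rvec"],c["tvec"],c["camera_matrix"],None)[0].ravel()
E
python3 - <<'E'
from h import *
np.set_printoptions(precision=4,suppress=True)
D=dict(bumps=([297.7,198.5],[272.3,208.4]),trough=([268.9,143.3],[181.2,229.6]),garlic=([298.8,355.1],[402,222.7]),lemon=([323.4,300.6],[351.6,196.1]),tomato=([267,311.9],[355.2,248.4]))
Z=dict(bumps=.114,trough=.126,garlic=0,lemon=0,tomato=0)
for k,(a,b) in D.items(): print(k,tri(a,b),onz("side",a,Z[k]),onz("top",b,Z[k]))
print("keeper",onz("side",[275.1,193.9],0),"bin",onz("side",[284.7,211.3],.014))
E
```

```text
bumps [ 0.4963 -0.1072  0.1215] [ 0.4997 -0.1002  0.114 ] [ 0.4934 -0.1068  0.114 ]
trough [0.4511 0.0809 0.1197] [0.4529 0.0733 0.126 ] [0.4481 0.0795 0.126 ]
garlic [ 0.4663 -0.4041  0.0072] [ 0.4652 -0.4006  0.    ] [ 0.4686 -0.4062  0.    ]
lemon [ 0.5301 -0.2885  0.0024] [ 0.5304 -0.287   0.    ] [ 0.5303 -0.2889  0.    ]
tomato [ 0.4107 -0.2977 -0.0036] [ 0.4127 -0.3     0.    ] [ 0.4082 -0.297   0.    ]
keeper [0.4594 0.0292 0.    ] bin [ 0.4759 -0.0437  0.014 ]
```

The two views agree for everything, and the order matches the layout in the picture. Garlic is at about (0.467, -0.404), right of the lemon and tomato. I'll refine the keeper pose by overlaying its model.

```bash
python3 - <<'E'
from h import *
img={n:cv2.imread(f"pics/{n}0.png") for n in("side","top")}
pts=np.array([[x,y,.105] for x,y in((-.09,-.165),(.09,-.165),(.09,.185),(-.09,.185))]+[[-.084,-.141,.114],[.084,-.141,.114],[0,.054,.126]]+[[sx*.055,.054+sy*.028,.126] for sx,sy in((-1,-1),(1,-1),(1,1),(-1,1))])
def world(X,Y,a): 
    R=np.array([[np.cos(a),-np.sin(a),0],[np.sin(a),np.cos(a),0],[0,0,1]]); return pts@R.T+[X,Y,0]
a=.235
b=np.array([.4963,-.1072]); 
X,Y=b-np.array([-np.sin(a),np.cos(a)])*-.141
print(X,Y)
W=world(X,Y,a)
out=[]
for n,(x0,y0,w) in dict(side=(205,95,150),top=(105,150,200)).items():
    I=img[n]; s=4
    C=cv2.resize(I[y0:y0+150,x0:x0+w],None,fx=s,fy=s,interpolation=cv2.INTER_CUBIC)
    q=[((proj(n,p)-[x0,y0]+.5)*s).astype(int) for p in W]
    for i in range(4): cv2.line(C,q[i],q[(i+1)%4],(255,0,255),1)
    for i in range(4,11): cv2.circle(C,q[i],4,(255,255,0),1)
    cv2.imwrite(f"pics/ov_{n}.png",C)
E
```

```text
0.4634691390427493 0.029924522127902656
```

View pics/ov_side.png

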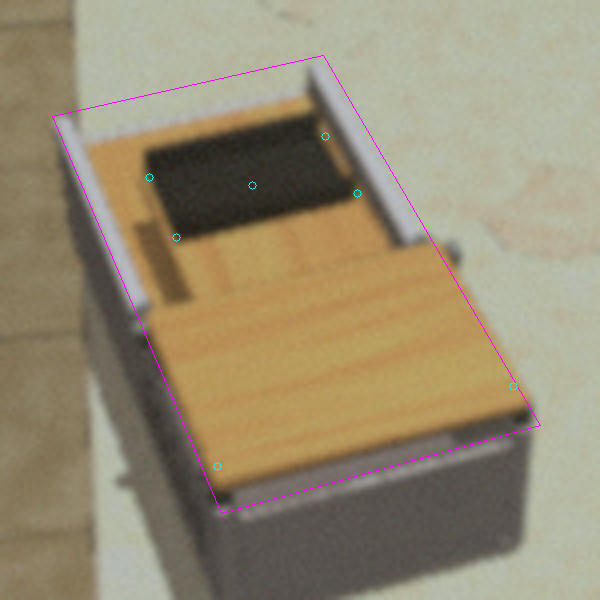

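View pics/ov_top.png

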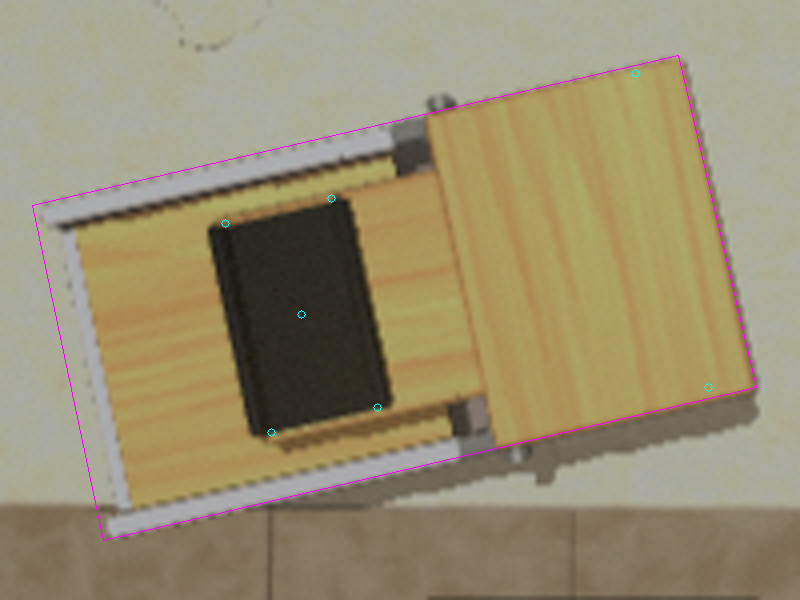

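Request:
move_arm(
  steps=[
    {"fingers": 0, "translation": [44, 42, 0], "turn": 0},
    {"fingers": 0, "translation": [44, 42, 0], "turn": 0},
    {"fingers": 0, "translation": [44, 42, 0], "turn": 0},
    {"fingers": 0, "translation": [44, 42, 0], "turn": 0},
    {"fingers": 0, "translation": [44, 42, 0], "turn": 0},
    {"fingers": 0, "translation": [44, 42, 0], "turn": 0},
    {"fingers": 0, "translation": [30, 50, 0], "turn": 0},
  ],
  newtons=40,
)

```text
t: 1.68
eef_pos: [0.4498, -0.3538, 0.2316]
tool_rot: [-0.0, 0.784, -0.621, 0.001]
contact_force: [0.1, -0.5, 0.5]
gripper_width: -0.003
```

Request:
move_arm(
  steps=[
    {"fingers": 0, "translation": [0, 54, 0], "turn": 0},
    {"fingers": 0, "translation": [0, 54, 0], "turn": 0},
    {"fingers": 0, "translation": [0, 54, 0], "turn": 0},
    {"fingers": 0, "translation": [0, 54, 0], "turn": 0},
    {"fingers": 0, "translation": [0, 54, 0], "turn": 0},
    {"fingers": 0, "translation": [0, 54, 0], "turn": 0},
    {"fingers": 0, "translation": [0, 54, 0], "turn": 0},
    {"fingers": 0, "translation": [1, 57, 0], "turn": 0},
    {"fingers": 0, "translation": [0, 0, -40], "turn": 0},
    {"fingers": 0, "translation": [0, 0, -30], "turn": 0},
  ],
)

```text
t: 2.92
eef_pos: [0.4487, 0.0805, 0.1606]
tool_rot: [-0.0, 0.784, -0.621, 0.0]
contact_force: [-0.0, -0.3, -0.5]
gripper_width: -0.0
```

```bash
python3 - <<'E'
from h import *
print(get_obs()["eef_pos"],get_obs()["contact_force"])
out=[]
p=get_obs()["eef_pos"]
for n,(x0,y0) in dict(side=(205,85),top=(120,150)).items():
    C=cv2.resize(read_camera(n)[y0:y0+150,x0:x0+100],None,fx=4,fy=4,interpolation=cv2.INTER_CUBIC)
    cv2.circle(C,((proj(n,p)-[x0,y0]+.5)*4).astype(int),4,(255,255,0),1); out.append(C)
cv2.imwrite("pics/a.png",np.hstack(out))
E
```

```text
[0.44867847 0.0805245  0.16055367] [-0.01499109 -0.34623425 -0.4918345 ]
```

View pics/a.png

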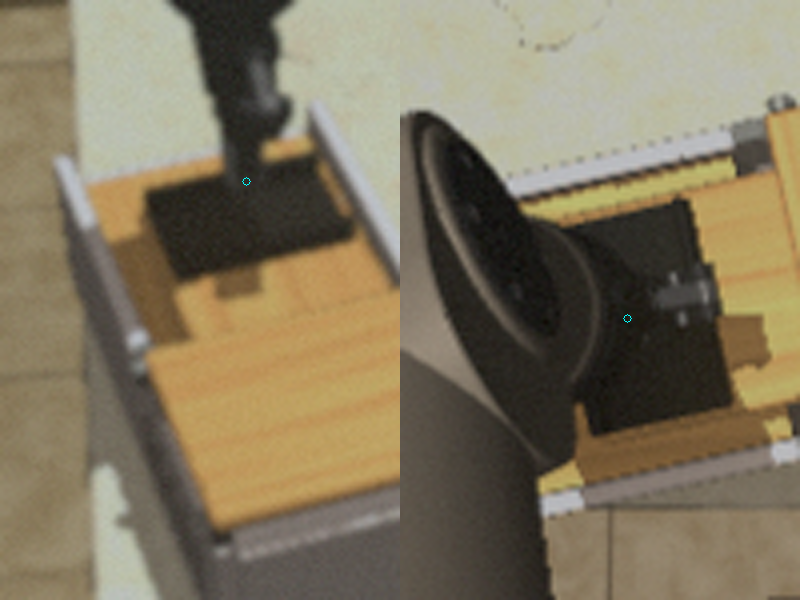

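The closed fingers are over the middle of the trough (side: 246,182 in the crop). Next I press.

Request:
move_arm(
  steps=[
    {"fingers": 0, "translation": [0, 0, -20], "turn": 0},
    {"fingers": 0, "translation": [0, 0, -10], "turn": 0},
    {"fingers": 0, "translation": [0, 0, -7], "turn": 0},
    {"fingers": 0, "translation": [0, 0, -7], "turn": 0},
    {"fingers": 0, "translation": [0, 0, 0], "turn": 0},
  ],
)

```text
t: 3.65
eef_pos: [0.4492, 0.0797, 0.1176]
tool_rot: [-0.0, 0.783, -0.621, 0.0]
contact_force: [-0.6, -0.5, 4.9]
gripper_width: -0.002
```

Request:
move_arm(
  steps=[
    {"fingers": 0, "translation": [0, 0, -5], "turn": 0},
    {"fingers": 0, "translation": [-2, 10, 0], "turn": 0},
    {"fingers": 0, "translation": [-3, 10, 0], "turn": 0},
    {"fingers": 0, "translation": [-2, 10, 0], "turn": 0},
  ],
)

```text
t: 4.15
eef_pos: [0.4422, 0.1097, 0.1131]
tool_rot: [-0.0, 0.783, -0.622, 0.001]
contact_force: [-1.5, -2.3, 5.9]
gripper_width: 0.0
```

Request:
move_arm(
  steps=[
    {"fingers": 0, "translation": [-4, 16, 0], "turn": 0},
    {"fingers": 0, "translation": [-4, 16, 0], "turn": 0},
    {"fingers": 0, "translation": [-4, 16, 0], "turn": 0},
    {"fingers": 0, "translation": [-4, 16, 0], "turn": 0},
    {"fingers": 0, "translation": [-4, 16, 0], "turn": 0},
    {"fingers": 0, "translation": [-4, 16, 0], "turn": 0},
    {"fingers": 0, "translation": [-3, 14, 0], "turn": 0},
    {"fingers": 0, "translation": [-2, 8, 0], "turn": 0},
  ],
)

```text
t: 5.15
eef_pos: [0.4144, 0.2292, 0.1136]
tool_rot: [-0.002, 0.784, -0.621, 0.001]
contact_force: [1.7, -0.7, 5.7]
gripper_width: 0.001
```

Request:
move_arm(
  steps=[
    {"fingers": 0, "translation": [-2, 8, 0], "turn": 0},
    {"fingers": 0, "translation": [-1, 5, 0], "turn": 0},
    {"fingers": 0, "translation": [0, 0, 0], "turn": 0},
  ],
)

```text
t: 5.52
eef_pos: [0.4107, 0.2415, 0.1132]
tool_rot: [-0.001, 0.784, -0.621, 0.001]
contact_force: [0.5, 0.0, 4.7]
gripper_width: 0.004
```

```bash
python3 - <<'E'
from h import *
o=get_obs();print(o["eef_pos"],o["contact_force"])
for n in("side","top"): cv2.imwrite(f"pics/b_{n}.png",read_camera(n)[60:280,100:400])
a,b=cv2.imread("pics/b_side.png"),cv2.imread("pics/b_top.png")
cv2.imwrite("pics/b.png",cv2.resize(np.hstack([a,b]),None,fx=1.33,fy=1.33))
E
```

```text
[0.41069752 0.24148261 0.11324877] [0.49325001 0.01567887 4.71812681]
```

View pics/b.png

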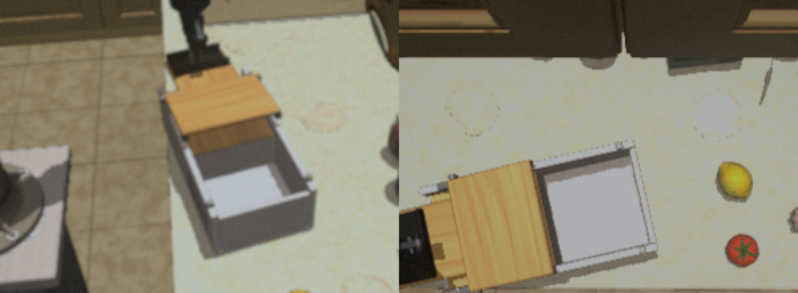

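The lid is mostly open, and the bin is visible on the right. I'll push on to the end stop.

Request:
move_arm(
  steps=[
    {"fingers": 0, "translation": [-1, 5, 0], "turn": 0},
    {"fingers": 0, "translation": [-1, 5, 0], "turn": 0},
    {"fingers": 0, "translation": [0, 0, 0], "turn": 0},
  ],
)

```text
t: 6.0
eef_pos: [0.4084, 0.2512, 0.113]
tool_rot: [-0.001, 0.784, -0.621, 0.0]
contact_force: [0.4, -0.9, 4.7]
gripper_width: 0.002
```

Request:
move_arm(
  steps=[
    {"fingers": 0, "translation": [-1, 4, 0], "turn": 0},
    {"fingers": 0, "translation": [-1, 4, 0], "turn": 0},
    {"fingers": 0, "translation": [0, 0, 0], "turn": 0},
  ],
)

```text
t: 6.38
eef_pos: [0.4079, 0.2521, 0.1116]
tool_rot: [0.003, 0.782, -0.623, 0.003]
contact_force: [8.6, -16.0, 4.6]
gripper_width: -0.003
```

At the end stop (16 N). I'll back off, lift, and look.

Request:
move_arm(
  steps=[
    {"fingers": 0, "translation": [2, -8, 0], "turn": 0},
    {"fingers": 0, "translation": [0, 0, 30], "turn": 0},
    {"fingers": 0, "translation": [0, 0, 60], "turn": 0},
    {"fingers": 0, "translation": [8, -40, 40], "turn": 0},
    {"fingers": 85, "translation": [12, -58, 0], "turn": 0},
    {"fingers": 85, "translation": [8, -60, 0], "turn": 0},
    {"fingers": 85, "translation": [8, -60, 0], "turn": 0},
    {"fingers": 85, "translation": [8, -60, 0], "turn": 0},
    {"fingers": 85, "translation": [8, -60, 0], "turn": 0},
  ],
)

```text
t: 7.5
eef_pos: [0.4596, -0.0886, 0.2422]
tool_rot: [-0.0, 0.784, -0.621, -0.0]
contact_force: [1.0, -1.8, 0.8]
gripper_width: 0.994
```

```bash
python3 - <<'E'
from h import *
o=get_obs();print(o["eef_pos"],o["contact_force"])
for n in("side","top"): 
    cv2.imwrite(f"pics/c_{n}.png",read_camera(n)[60:370,60:440]); print([(k,[(p["conf"],p["xy"]) for p in place_of(n,k)][:2]) for k in("trough","bin_floor","garlic")])
a,b=cv2.imread("pics/c_side.png"),cv2.imread("pics/c_top.png")
cv2.imwrite("pics/c.png",np.hstack([a,b]))
E
```

```text
[ 0.45955522 -0.08862024  0.24220337] [ 1.03777467 -1.75987733  0.77560564]
[('trough', [(0.89, [248.5, 104.2])]), ('bin_floor', [(0.61, [285.2, 212.1])]), ('garlic', [(0.8, [297.1, 356.2])])]
[('trough', [(0.62, [104.4, 242.7])]), ('bin_floor', [(0.58, [357.8, 251.1])]), ('garlic', [(0.97, [404.0, 223.9])])]
```

View pics/c.png

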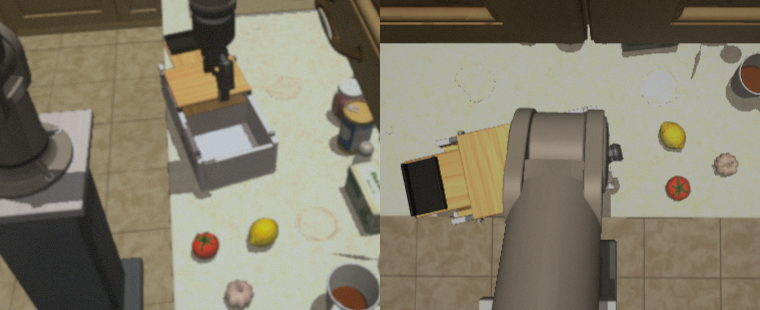

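```bash
python3 - <<'E'
from h import *
print("trough",tri([248.5,104.2],[104.4,242.7]),onz("top",[104.4,242.7],.126),onz("side",[248.5,104.2],.126))
print("garlic",tri([297.1,356.2],[404,223.9]),onz("side",[297.1,356.2],0),onz("top",[404,223.9],0))
m={}
for n in("side","top"):
    read_camera(n); r=outline_of(n,"garlic")[0]; ys,xs=np.nonzero(r["mask"]); m[n]=r["xy"]; print(n,r["conf"],r["xy"],xs.min(),xs.max(),ys.min(),ys.max())
    c=((xs.min()+xs.max())/2,(ys.min()+ys.max())/2); print(onz(n,c,.025))
print(tri(m["side"],m["top"]))
E
```

```text
trough [0.41670056 0.23936628 0.12036318] [0.42038248 0.23697031 0.126     ] [0.41404943 0.23169233 0.126     ]
garlic [ 0.46297581 -0.40770299  0.01078823] [ 0.46175374 -0.40242694  0.        ] [ 0.46582875 -0.41078257  0.        ]
side 0.9 [297.3, 352.3] 284 313 339 367
[ 0.46362343 -0.40854405  0.025     ]
top 0.75 [409.2, 223.0] 394 417 213 235
[ 0.4649075  -0.40735717  0.025     ]
[ 0.46343277 -0.41243149  0.03609754]
```

Request:
move_arm(
  steps=[
    {"fingers": 85, "translation": [1, -53, 0], "turn": 0},
    {"fingers": 85, "translation": [1, -53, 0], "turn": 0},
    {"fingers": 85, "translation": [1, -53, 0], "turn": 0},
    {"fingers": 85, "translation": [1, -53, 0], "turn": 0},
    {"fingers": 85, "translation": [0, -53, 0], "turn": 0},
    {"fingers": 85, "translation": [0, -53, 0], "turn": 0},
    {"fingers": 85, "translation": [0, 0, -50], "turn": 0},
    {"fingers": 85, "translation": [0, 0, -50], "turn": 0},
    {"fingers": 85, "translation": [0, 0, -50], "turn": 0},
  ],
)

```text
t: 9.22
eef_pos: [0.4641, -0.4051, 0.0909]
tool_rot: [-0.0, 0.784, -0.621, 0.0]
contact_force: [0.4, -0.2, -1.0]
gripper_width: 0.993
```

```bash
python3 - <<'E'
from h import *
o=get_obs();print(o["eef_pos"],o["contact_force"])
C=cv2.resize(read_camera("side")[250:400,220:380],None,fx=4,fy=4,interpolation=cv2.INTER_CUBIC)
cv2.imwrite("pics/d.png",C)
E
```

```text
[ 0.46409043 -0.40505468  0.09090851] [ 0.39050021 -0.16529974 -1.03222032]
```

View pics/d.png

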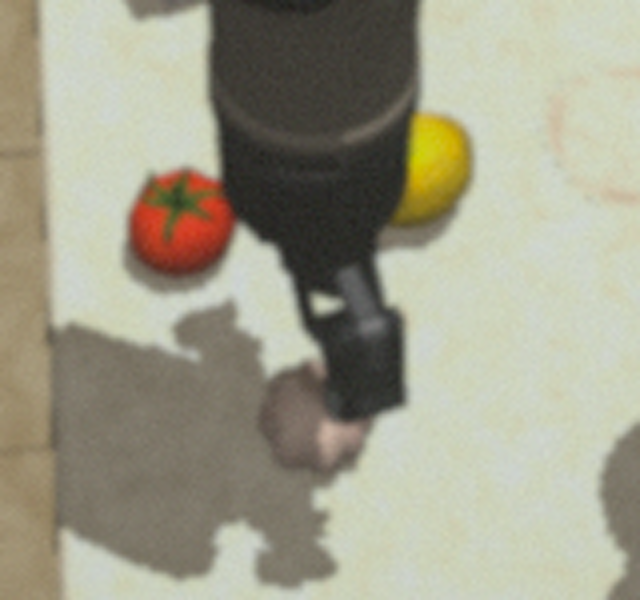

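The near finger's offset from the garlic matches the jaw tilt plus parallax, so the alignment holds. Lower and grasp.

Request:
move_arm(
  steps=[
    {"fingers": 85, "translation": [0, -1, -45], "turn": 0},
    {"fingers": 85, "translation": [0, 0, -38], "turn": 0},
    {"fingers": 85, "translation": [0, 0, 0], "turn": 0},
    {"fingers": 40, "translation": [0, 0, 0], "turn": 0},
    {"fingers": 40, "translation": [0, 0, 0], "turn": 0},
    {"fingers": 40, "translation": [0, 0, 0], "turn": 0},
    {"fingers": 40, "translation": [0, 0, 0], "turn": 0},
  ],
  newtons=25,
)

```text
t: 10.15
eef_pos: [0.4652, -0.4072, 0.012]
tool_rot: [-0.0, 0.784, -0.621, 0.002]
contact_force: [-0.7, 0.6, 6.9]
gripper_width: 0.601
```

Request:
move_arm(
  steps=[
    {"fingers": 40, "translation": [0, 0, 40], "turn": 0},
    {"fingers": 40, "translation": [0, 0, 60], "turn": 0},
    {"fingers": 40, "translation": [0, 0, 60], "turn": 0},
    {"fingers": 40, "translation": [0, 0, 50], "turn": 0},
    {"fingers": 40, "translation": [0, 0, 0], "turn": 0},
  ],
)

```text
t: 10.78
eef_pos: [0.4662, -0.4082, 0.2261]
tool_rot: [-0.0, 0.783, -0.621, 0.006]
contact_force: [-0.9, -0.7, -0.7]
gripper_width: 0.601
```

```bash
python3 - <<'E'
from h import *
o=get_obs();print(o["eef_pos"],o["contact_force"],o["gripper_width"])
C=cv2.resize(read_camera("side")[200:400,200:400],None,fx=3,fy=3,interpolation=cv2.INTER_CUBIC)
cv2.imwrite("pics/e.png",C)
# target
k=np.array([.463,.028]);a=.235;print("bin",k+np.array([-np.sin(a),np.cos(a)])*-.0775, onz("side",[284.7,211.3],.014), onz("side",[285.2,212.1],.014))
E
```

```text
[ 0.46622666 -0.40824049  0.2260924 ] [-0.89389182 -0.72841274 -0.74645919] 0.6006392285598638
bin [ 0.48104533 -0.04736986] [ 0.47586707 -0.04371444  0.014     ] [ 0.4767709  -0.04637214  0.014     ]
```

View pics/e.png

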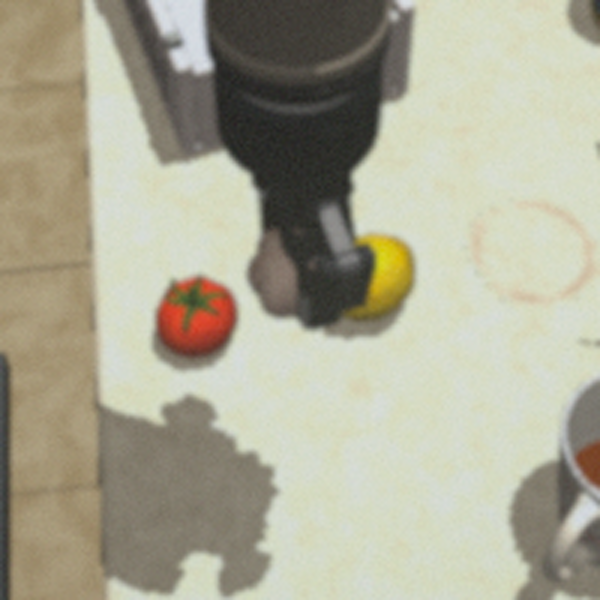

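Garlic held between the pads. Carry to the bin.

Request:
move_arm(
  steps=[
    {"fingers": 40, "translation": [2, 59, 0], "turn": 0},
    {"fingers": 40, "translation": [2, 59, 0], "turn": 0},
    {"fingers": 40, "translation": [2, 59, 0], "turn": 0},
    {"fingers": 40, "translation": [2, 59, 0], "turn": 0},
    {"fingers": 40, "translation": [3, 59, 0], "turn": 0},
    {"fingers": 40, "translation": [3, 60, 0], "turn": 0},
    {"fingers": 40, "translation": [0, 0, -40], "turn": 0},
  ],
)

```text
t: 11.7
eef_pos: [0.4798, -0.0458, 0.1808]
tool_rot: [-0.002, 0.786, -0.618, 0.002]
contact_force: [0.4, -1.0, -1.1]
gripper_width: 0.599
```

```bash
python3 - <<'E'
from h import *
o=get_obs();print(o["eef_pos"],o["contact_force"],o["gripper_width"])
C=cv2.resize(read_camera("side")[100:300,200:400],None,fx=3,fy=3,interpolation=cv2.INTER_CUBIC)
cv2.imwrite("pics/f.png",C)
E
```

```text
[ 0.47975692 -0.04577295  0.18081773] [ 0.42698788 -0.96179435 -1.09784867] 0.5988736395037845
```

View pics/f.png

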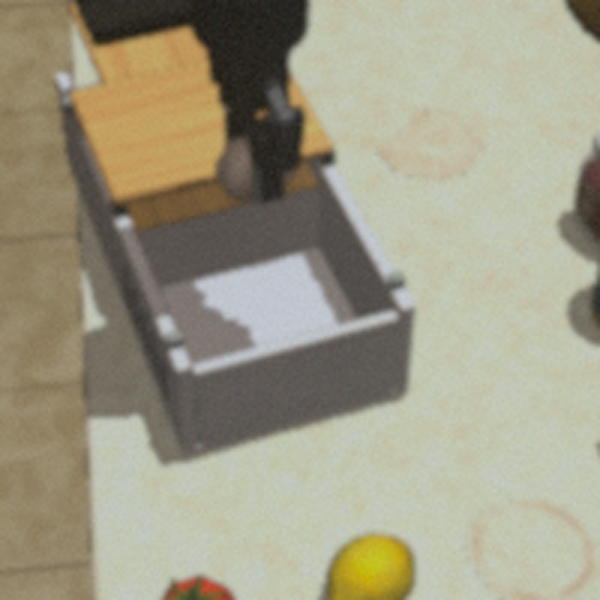

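Request:
move_arm(
  steps=[
    {"fingers": 40, "translation": [0, -4, -40], "turn": 0},
    {"fingers": 40, "translation": [0, 0, -40], "turn": 0},
    {"fingers": 40, "translation": [0, 0, -40], "turn": 0},
    {"fingers": 40, "translation": [0, 0, -20], "turn": 0},
    {"fingers": 40, "translation": [0, 0, 0], "turn": 0},
  ],
)

```text
t: 12.38
eef_pos: [0.4758, -0.0559, 0.0379]
tool_rot: [0.002, 0.783, -0.622, -0.002]
contact_force: [-0.2, -0.4, 0.0]
gripper_width: 0.596
```

Request:
move_arm(
  steps=[
    {"fingers": 40, "translation": [0, 0, -9], "turn": 0},
    {"fingers": 40, "translation": [0, 0, 0], "turn": 0},
    {"fingers": 78, "translation": [0, 0, 0], "turn": 0},
    {"fingers": 78, "translation": [0, 0, 0], "turn": 0},
    {"fingers": 78, "translation": [0, 0, 0], "turn": 0},
    {"fingers": 78, "translation": [0, 0, 40], "turn": 0},
    {"fingers": 78, "translation": [0, 0, 60], "turn": 0},
    {"fingers": 78, "translation": [0, 0, 60], "turn": 0},
    {"fingers": 78, "translation": [0, 0, 50], "turn": 0},
  ],
)

```text
t: 13.5
eef_pos: [0.478, -0.0558, 0.2431]
tool_rot: [-0.0, 0.783, -0.622, 0.001]
contact_force: [0.4, -0.5, -0.2]
gripper_width: 0.909
```

```bash
python3 - <<'E'
from h import *
o=get_obs();print(o["eef_pos"],o["contact_force"],o["gripper_width"])
im=read_camera("side")
r=place_of("side","garlic"); print([(p["conf"],p["xy"],onz("side",p["xy"],.014)) for p in r])
C=cv2.resize(im[100:300,200:400],None,fx=3,fy=3,interpolation=cv2.INTER_CUBIC)
cv2.imwrite("pics/g.png",C)
E
```

```text
[ 0.47802238 -0.05578566  0.24313809] [ 0.4281888  -0.47921165 -0.18041227] 0.9094722650880659
[(0.56, [284.6, 213.1], array([ 0.47504224, -0.04933816,  0.014     ]))]
```

View pics/g.png

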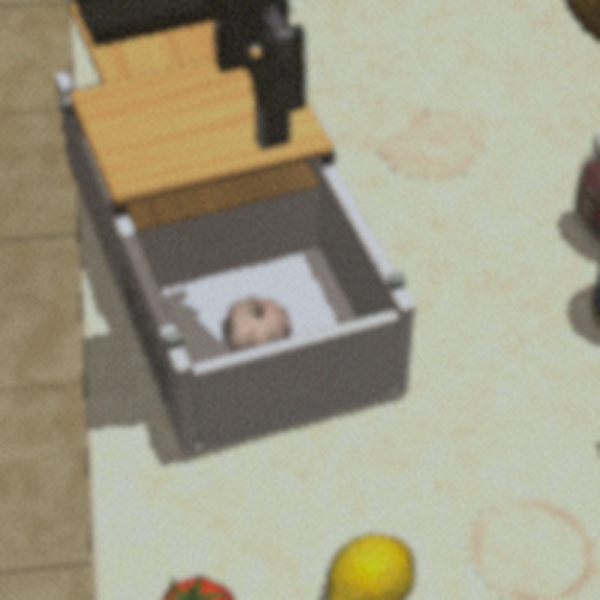

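Garlic is standing on the bin floor (crop 258,322). Now to the trough to close.

Request:
move_arm(
  steps=[
    {"fingers": 0, "translation": [-13, 58, 0], "turn": 0},
    {"fingers": 0, "translation": [-13, 58, 0], "turn": 0},
    {"fingers": 0, "translation": [-13, 58, 0], "turn": 0},
    {"fingers": 0, "translation": [-13, 58, 0], "turn": 0},
    {"fingers": 0, "translation": [-13, 59, 0], "turn": 0},
    {"fingers": 0, "translation": [0, 0, -50], "turn": 0},
    {"fingers": 0, "translation": [0, 0, -40], "turn": 0},
    {"fingers": 0, "translation": [0, 0, -20], "turn": 0},
    {"fingers": 0, "translation": [0, 0, -10], "turn": 0},
    {"fingers": 0, "translation": [0, 0, -10], "turn": 0},
  ],
)

```text
t: 14.85
eef_pos: [0.4127, 0.2352, 0.1103]
tool_rot: [0.0, 0.783, -0.622, 0.0]
contact_force: [-3.6, -2.7, 7.6]
gripper_width: -0.001
```

Request:
move_arm(
  steps=[
    {"fingers": 0, "translation": [2, -8, 0], "turn": 0},
    {"fingers": 0, "translation": [4, -16, 0], "turn": 0},
    {"fingers": 0, "translation": [4, -16, 0], "turn": 0},
    {"fingers": 0, "translation": [4, -16, 0], "turn": 0},
    {"fingers": 0, "translation": [4, -16, 0], "turn": 0},
    {"fingers": 0, "translation": [4, -16, 0], "turn": 0},
    {"fingers": 0, "translation": [4, -16, 0], "turn": 0},
    {"fingers": 0, "translation": [3, -14, 0], "turn": 0},
    {"fingers": 0, "translation": [0, 0, 0], "turn": 0},
  ],
)

```text
t: 15.98
eef_pos: [0.4422, 0.1161, 0.1111]
tool_rot: [0.0, 0.783, -0.622, 0.001]
contact_force: [-3.3, -2.2, 7.0]
gripper_width: 0.004
```

Request:
move_arm(
  steps=[
    {"fingers": 0, "translation": [3, -12, 0], "turn": 0},
    {"fingers": 0, "translation": [3, -12, 0], "turn": 0},
    {"fingers": 0, "translation": [2, -10, 0], "turn": 0},
    {"fingers": 0, "translation": [2, -7, 0], "turn": 0},
    {"fingers": 0, "translation": [0, 0, 0], "turn": 0},
  ],
)

```text
t: 16.6
eef_pos: [0.4528, 0.0769, 0.1115]
tool_rot: [-0.001, 0.783, -0.622, 0.001]
contact_force: [-2.4, 0.2, 6.4]
gripper_width: -0.001
```

Request:
move_arm(
  steps=[
    {"fingers": 0, "translation": [1, -5, 0], "turn": 0},
    {"fingers": 0, "translation": [1, -4, 0], "turn": 0},
    {"fingers": 0, "translation": [0, 0, 0], "turn": 0},
  ],
)

```text
t: 16.98
eef_pos: [0.4555, 0.0698, 0.1119]
tool_rot: [-0.002, 0.784, -0.621, 0.001]
contact_force: [-1.8, 5.4, 7.2]
gripper_width: -0.0
```

Request:
move_arm(
  steps=[
    {"fingers": 0, "translation": [1, -3, 0], "turn": 0},
    {"fingers": 0, "translation": [0, -2, 0], "turn": 0},
    {"fingers": 0, "translation": [0, 0, 0], "turn": 0},
  ],
)

```text
t: 17.35
eef_pos: [0.4556, 0.0691, 0.1121]
tool_rot: [-0.004, 0.785, -0.62, -0.001]
contact_force: [-5.7, 17.8, 7.9]
gripper_width: -0.003
```

At the shut stop. I'll relax the push slightly and lift straight up.

Request:
move_arm(
  steps=[
    {"fingers": 0, "translation": [-1, 3, 0], "turn": 0},
    {"fingers": 0, "translation": [0, 0, 8], "turn": 0},
    {"fingers": 0, "translation": [0, 0, 10], "turn": 0},
    {"fingers": 0, "translation": [0, 0, 40], "turn": 0},
    {"fingers": 0, "translation": [0, 0, 60], "turn": 0},
    {"fingers": 0, "translation": [0, 50, 0], "turn": 0},
    {"fingers": 0, "translation": [0, 60, 0], "turn": 0},
    {"fingers": 0, "translation": [0, 60, 0], "turn": 0},
    {"fingers": 0, "translation": [0, 60, 0], "turn": 0},
    {"fingers": 0, "translation": [0, 0, 0], "turn": 0},
  ],
)

```text
t: 18.6
eef_pos: [0.4525, 0.3005, 0.2288]
tool_rot: [-0.001, 0.786, -0.619, -0.001]
contact_force: [-0.3, -0.4, -1.4]
gripper_width: -0.003
```

```bash
python3 - <<'E'
from h import *
o=get_obs();print(o["t"],o["eef_pos"],o["contact_force"],o["gripper_width"])
I={n:read_camera(n) for n in("side","top")}
for n in I: print(n,[(k,[(p["conf"],p["xy"]) for p in place_of(n,k)][:1]) for k in("trough","bumps","lemon","tomato")])
out=[]
for n,(x0,y0) in dict(side=(205,85),top=(180,150)).items():
    for S in(I[n],cv2.imread(f"pics/{n}0.png")):
        out.append(cv2.resize(S[y0:y0+150,x0:x0+133],None,fx=3,fy=2,interpolation=cv2.INTER_CUBIC) if 0 else cv2.resize(S[y0:y0+150,x0:x0+133],None,fx=2,fy=2,interpolation=cv2.INTER_CUBIC))
cv2.imwrite("pics/i.png",np.vstack([np.hstack(out[:2]),np.hstack(out[2:])]))
E
```

```text
18.6 [0.45251458 0.30050189 0.22881899] [-0.2516357  -0.39992243 -1.3993169 ] -0.0025629273689366633
side [('trough', [(0.63, [268.3, 139.8])]), ('bumps', [(0.63, [297.6, 200.8])]), ('lemon', [(0.93, [322.7, 300.8])]), ('tomato', [(0.6, [268.7, 310.6])])]
top [('trough', [(0.69, [180.1, 228.0])]), ('bumps', [(0.97, [270.5, 207.0])]), ('lemon', [(0.64, [353.3, 197.2])]), ('tomato', [(0.69, [359.0, 249.4])])]
```

View pics/i.png

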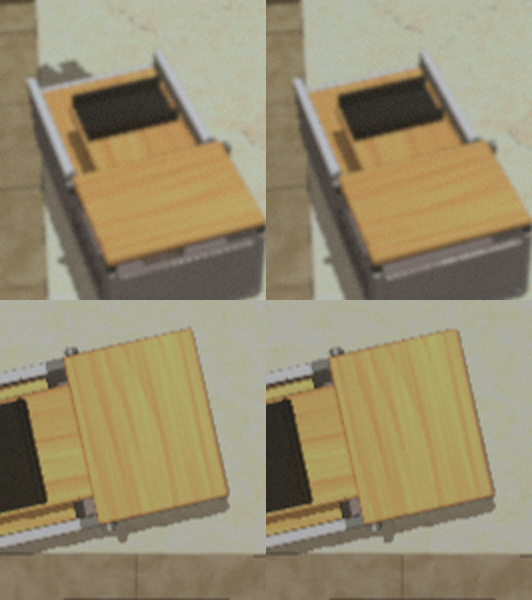

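The lid looks the same as at the start. I'll check the residual shift and level numerically against the starting pictures.

```bash
python3 - <<'E'
from h import *
def g(I): return cv2.GaussianBlur(cv2.cvtColor(I,cv2.COLOR_BGR2GRAY),(0,0),1).astype(np.float32)
for n,R in dict(side=dict(slab=(240,155,290,222),trough=(235,118,300,160),ref_lemon=(300,270,350,315),ref_wall=(262,208,295,250)),top=dict(slab=(205,160,300,270),trough=(150,195,210,265),ref=(335,175,375,265))).items():
    A=g(cv2.imread(f"pics/{n}0.png"));J=read_camera(n);B=g(J)
    cv2.imwrite(f"pics/j_{n}.png",J)
    for k,(x0,y0,x1,y1) in R.items():
        T=A[y0:y1,x0:x1]; w=np.eye(2,3,dtype=np.float32)
        cc,w=cv2.findTransformECC(T,B[y0:y1,x0:x1].copy(),w,cv2.MOTION_TRANSLATION)
        print(n,k,round(cc,3),w[:,2])
a=cv2.imread("pics/j_side.png")[190:250,235:350]; b=cv2.imread("pics/side0.png")[190:250,235:350]
cv2.imwrite("pics/k.png",cv2.resize(np.vstack([a,b]),None,fx=5,fy=5,interpolation=cv2.INTER_CUBIC))
print(np.round(onz("top",[180,230],.13)-onz("top",[181,230],.13),4))
E
```

```text
side slab 0.989 [0.0057078 0.3104569]
side trough 0.963 [0.19950633 0.30469102]
side ref_lemon 1.0 [-0.00614276 -0.00446215]
side ref_wall 0.947 [-0.7189839   0.29462296]
top slab 0.98 [ 0.18670751 -0.05403432]
top trough 0.987 [ 0.39127296 -0.09775597]
top ref 1.0 [-0.0154937  -0.00523646]
[-0.     0.002  0.   ]
```

View pics/k.png

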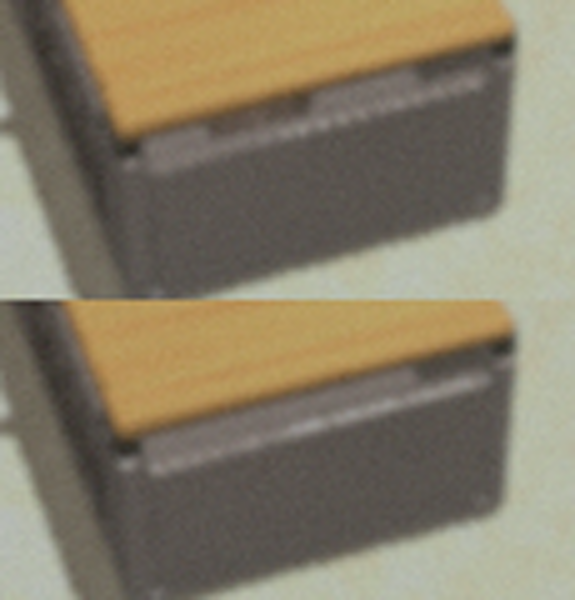

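The lid is within about 1 mm of its starting place (0.2–0.4 px in top). The dark teeth sit as before, the garlic shows through the gap (crop 260,112), and the lemon/tomato patches have shifted less than 0.02 px.

```bash
python3 -c "
from station import *
print(hand_in())"
```

```text
the job is handed in; nothing more can be done
None
```

I put the garlic in the bin, shut the lid over the bumps again, and handed the job in after about 19 s of the 64 s allowed. No verdict is reported, so the result below rests on my own checks.

**What I did:** I pressed the trough to raise the teeth and slid the lid to its open end stop, where it pushed back with about 16 N. I set the garlic on the bin floor, then pressed again and slid the lid to its shut stop, about 18 N. Last, I lifted the arm clear.

**Last checks against the starting pictures:**
- **Lid:** it is back within about 1 mm of where it started and level, with the teeth looking as they did before.
- **Garlic:** before closing, the side camera placed it near the bin's centre. In the last side picture a brownish patch shows in the gap under the lid, which I take to be the garlic.
- **Lemon and tomato:** their picture patches moved less than 0.02 pixels.
- **Arm:** it is clear of everything, with no contact force beyond sensor noise.

**Where measurements disagreed:**
- The box-wall patch in the side view matched poorly, by about 0.7 pixels, probably because the garlic now shows there.
- The two camera views differed by up to 8 mm on single network points. The end stops and the overlay of the box model settled the positions.

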